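# Close the tip box and slide it back into its row

### The arm

A 7-joint arm with a two-finger parallel gripper is mounted at the origin on a cart in front of the work surface, level with it; the furniture and walls round the work are solid. World frame = base frame: x ahead of the robot, y to its left, z up, the work surface at z = 0. Lengths are in mm, angles in rad, forces in N, time in s.
With the tool pointing down it reaches from about 425 to 950 mm from the base axis. Payload 4.7 kg.
Tool frame: the origin (TCP) lies between the finger pads; the fingertips stand 8 mm ahead of it and the grasp point (between the pads) lies 11 mm behind it; z points along the fingers, y is the line along which they close (so a half turn about z gives the same grasp; the last joint's range is limited). The gripper opens to 85 mm and grips with 20 to 120 N. Pads are 22 mm wide; open, the fingers measure 114 mm over their backs; the gripper's body (76 mm by 85 mm) begins 54 mm behind the grasp point. The pads swing forward as they close: fully open they stand 13 mm farther back than shut.
Start: joints at [-1.267, 0.469, -0.049, 1.532, 0.024, 1.141, -0.082], TCP at [220.476, 637.995, 239.335] pointing down, gripper open.
Joint ranges: [-2.59, 2.59], [-0.33, 1.99], [-1.39, 1.29], [0.1, 2.45], [-1.04, 4.18], [0.21, 1.99], [-2.66, 2.66]. Speed limits (rad/s): [2.57, 2.57, 3.14, 3.14, 3.14, 3.14, 3.14].

### API

Orientations are given as a unit quaternion [w, x, y, z].
In Python, from plant import get_obs, eyes, ticket, spotter gives the robot as it stands. The module is installed in compiled form; this text tells all that it offers.
- The arm moves only by the tool drive_tool, never from a script. Its argument "series" is a list that holds one entry, the list of rows, each a list of 7 numbers: the opening, from 0 (shut) to 1 (fully open), then the shift along the tool's x, y, z in m, then the turn, a rotation vector about the tool's x, y, z in rad. A call has 1 to 8 rows; each row is the pose to reach, as a shift and turn from the pose commanded when the call began, along the tool's axes at that moment; what a row does not reach only later rows make up. A row lasts 1/10 s, in which the tool goes at most 50 mm and 8.59 degrees, less where a joint would pass 70% of its speed; a pose out of reach is approached as far as the arm can. A call with a gripper value outside its range is refused whole. The fingers move at their own pace and stop on an object; "force" is the grip in N (left out, the last holds). Time passes only in rows, so rows that repeat a pose let the fingers close. It gives the time, the measured TCP pose, the force, the opening and the grip force at its end, in the units of the state.
- get_obs(): the state, without advancing time (a new reading comes with each control period).
- eyes.camera(name): name is "side" or "top" or "wrist"; returns the picture (480x640x3 uint8, red, green, blue); there is no depth.
- eyes.get_calibration(name): a dict with "camera_matrix" (3x3 intrinsics, pixels), "distortion" ([k1, k2, p1, p2, k3] as OpenCV has them; the pictures are not rectified), "origin" and "attitude" of the camera in the world. Camera axes: x right, y down, z forward; pixel columns grow to the right and rows downward; lengths in mm; the calibration is good to about 2 mm. A picture is of the moment at which its call begins: read the wrist's pose just before it. get_calibration takes no time and is no camera call; for the wrist camera it gives the pose at the moment of the call.
- ticket.job_done(): hands the job in; it is judged then, once.
Trained networks look in the newest picture that a camera, given by its name, has taken for a name from the list of things; names that differ only in an ending like _2 or _b are one class to them, and where a whole thing is asked for, a point or a joint stands for the part that bears it (a point fixed in the world has none). Each returns a list of dicts, best first, with "conf" (0 to 1); they miss things now and then, are a little off and sometimes report something else, mostly with a low value. They report only what shows in the picture. A call takes as long as a camera call. They do not tell look-alikes from the thing itself.
- spotter.boxes_of(camera, thing): "location" ([row, column] in pixels, amid what is visible of it).
- spotter.masks_of(camera, thing): "region" (480x640 bool, what is visible of it) and "location" ([row, column] in pixels, amid what is visible of it).
- spotter.spot_point(camera, thing): "location" ([row, column] in pixels: a listed point, or the origin of a listed thing).
The state is a dict: "time_s": time; "qpos": joint angles; "qvel": joint speeds; "joint_efforts": joint torques, N m; "ee_pos": TCP position; "tcp_rot": TCP orientation; "wrist_force": force on the tool from outside, world axes, zero at the start; "torque": the same for the moment, N m; "width": finger opening in mm; "finger_force": force on a finger pad.
Only numpy, scipy, OpenCV 4.12 (cv2) and the standard library are available. Lean on these libraries where they do the work, as an engineer would, in place of code of your own. Each camera call takes 0.05 s, during which the arm holds its last target. There are 200 camera calls.

### The job

Gently lower the lid of the open pipette-tip box until it is fully shut, and slide the box along the worktop, without lifting it, back to its place at the left end of the row of closed boxes: close up against the nearest one, square to it and with the fronts flush. Do not shove the row out of place or disturb anything else on the bench.

Things in the scene. Friction and masses are not known exactly. Their poses are not given: they have to be found in the camera images.
- open_box: The open box: a white pipette-tip box with a hinged black lid. Closed it is 105 mm deep (x), 130 mm wide (y), 85 mm high; the white base is 53 mm high. Origin: centre of its underside; x points to its back (the hinge side, away from the robot), y to its left, z up. Loose, about 0.6 kg (0.4 to 0.85), friction on the worktop about 0.6; flat upright sides, good for pushing.
- open_box_lid (a joint): Lid angle of the open box in rad: 0 shut, 1.54 fully open (top face about upright). Starts between 0.9 and 1.45. The stiff hinge holds the lid at any angle: it turns under 1 N at the front edge and never falls or snaps shut by itself. The lid is a cap 105 mm deep, 130 mm wide, 31 mm tall with 2 mm walls, open underneath; a catch tab 24 mm wide stands 4 mm out in the middle of its front.
- lid_front (a point): Middle of the front top edge of the lid of the open box (moves with the lid): 106 mm in front of and 31 mm above the hinge line when shut (then at 85 mm height, above the front of the box).
- lid_hinge (a point): Middle of the lid's hinge line, on the back edge of the base: in the open box's frame 54 mm behind its origin and 54 mm up. The line runs along the box's y axis; the lid opens up and back. A wall shelf overhangs the bench behind: its front edge, 0.55 m above the worktop, can come within 10 mm of being above the open lid, so come in from the robot's side and low.
- row_box: The left one of the row's two boxes, next to the free place: a white pipette-tip box with a black lid, closed, 105 mm deep (x), 130 mm wide (y), 85 mm high. Origin: centre of its underside; x points to its back, y to its left, z up. Same kind as the open box. Loose, about 0.6 kg.
- end_box: The right one of the row's two boxes: a white pipette-tip box with a black lid, closed, 105 mm deep (x), 130 mm wide (y), 85 mm high. Origin: centre of its underside; x points to its back, y to its left, z up. Same kind as the open box. Loose, about 0.6 kg. Stands 4 to 8 mm from the other.
- reagent_bottle: Bystander: a bottle 66 mm across and 137 mm high, standing on the left. Origin: centre of its underside.
- drop_vial: Bystander: a small capped vial 25 mm across and 63 mm high, standing behind the row. Origin: centre of its underside.
There are look-alikes about, which are no part of the job. What is shaped like the open_box but blue is not meant.

How it is judged:
By the outcome, as a careful person would: the job done as asked, in the order asked, and still so for the second after the job is handed in, with the robot touching nothing.
It also fails if it takes over 56 s, if anything falls off the work surface, if the arm or the gripper's body presses on something with over 40 N, if the wrist force passes 120 N, or if a joint passes its speed limit or range.

## Working session

There is one attempt and no reset: what is moved stays moved. The work goes in short steps, Python scripts to look and compute and a tool call to move; the robot and the scene stay as the last step left them, time stands still between calls to the robot, and variables do not carry over. Pictures are saved under pics/ and viewed, at most 10 in all, crops included, and the job is handed in when it is done.

Besides the shell and the picture viewer there is one more tool, called after ">>>" by a JSON object that holds its "fn" and its "kwargs", one argument or row to a line. drive_tool: Moves the arm, as the interface text tells. Its arguments: {"type":"object","properties":{"series":{"type":"array","items":{"type":"array","items":{"type":"array","items":{"type":"number"}}}},"force":{"type":"number"}},"required":["series"]}

```bash
mkdir -p pics; cat > h.py <<'E'
import numpy as np,cv2
from plant import get_obs, eyes, ticket, spotter
from scipy.spatial.transform import Rotation as R
def cal(n):
    c=eyes.get_calibration(n);return c
def rot(c):
    a=np.array(c['attitude'],float)
    return a if a.shape==(3,3) else R.from_quat(a[[1,2,3,0]]).as_matrix()
def ray(c,loc):
    p=cv2.undistortPoints(np.array([[[loc[1],loc[0]]]],float),np.array(c['camera_matrix'],float),np.array(c['distortion'],float))[0,0]
    return np.array(c['origin'],float),rot(c)@np.array([p[0],p[1],1.])
def atz(c,loc,z):
    o,d=ray(c,loc);return o+d*(z-o[2])/d[2]
def tri(c1,l1,c2,l2):
    o1,d1=ray(c1,l1);o2,d2=ray(c2,l2)
    s=np.linalg.lstsq(np.c_[d1,-d2],o2-o1,rcond=None)[0]
    a,b=o1+s[0]*d1,o2+s[1]*d2;return (a+b)/2,np.linalg.norm(a-b)
def proj(c,P):
    r=rot(c);o=np.array(c['origin'],float)
    q,_=cv2.projectPoints(np.array(P,float).reshape(-1,1,3),cv2.Rodrigues(r.T)[0],-r.T@o,np.array(c['camera_matrix'],float),np.array(c['distortion'],float))
    return q[:,0]
def snap(n,f=None):
    im=eyes.camera(n)
    if f: cv2.imwrite('pics/'+f,cv2.cvtColor(im,cv2.COLOR_RGB2BGR))
    return im
E
python3 - <<'E'
from h import *
np.set_printoptions(precision=1,suppress=True)
o=get_obs();print(o)
a=[snap(n) for n in('side','top')]
cv2.imwrite('pics/a.png',cv2.cvtColor(cv2.resize(np.vstack(a),(0,0),fx=.62,fy=.62,interpolation=cv2.INTER_AREA),cv2.COLOR_RGB2BGR))
cv2.imwrite('pics/side.png',cv2.cvtColor(a[0],cv2.COLOR_RGB2BGR));cv2.imwrite('pics/top.png',cv2.cvtColor(a[1],cv2.COLOR_RGB2BGR))
cs={n:cal(n) for n in('side','top')}
for n in cs: print(n,cs[n]['origin'],rot(cs[n])[:,2])
for t in ['open_box','row_box','end_box','lid_front','lid_hinge','reagent_bottle','drop_vial']:
  for n in cs:
    for d in spotter.spot_point(n,t)[:4]: print(t,n,round(d['conf'],2),np.array(d['location']),atz(cs[n],d['location'],0))
print(get_obs()['time_s'])
E
```

```text
{'time_s': 0.0, 'qpos': array([-1.3,  0.5, -0. ,  1.5,  0. ,  1.1, -0.1]), 'qvel': array([-0., -0., -0.,  0.,  0.,  0., -0.]), 'joint_efforts': array([  0. , -51. ,  -0. , -23.8,   0. ,   0. ,  -0. ]), 'ee_pos': array([220.3, 637.4, 238.3]), 'tcp_rot': array([-0. ,  0.2,  1. , -0. ]), 'wrist_force': array([ 0.9,  0.5, -0.8]), 'torque': array([ 0.,  0., -0.]), 'finger_force': 0.0, 'width': 85.68086097495916}
side [-396.5 -188.3 1429. ] [ 0.5  0.2 -0.8]
top [-654.8 -111.8 1602.9] [ 0.6  0.2 -0.8]
open_box side 0.95 [256.2 326.3] [493.7 162.1   0. ]
open_box side 0.68 [235.8 145.1] [342.6 651.2   0. ]
open_box top 0.6 [262.1 338.3] [489.6 153.6  -0. ]
open_box top 0.56 [269.1 176.3] [335.2 649.6   0. ]
row_box side 0.88 [285.9 402.6] [492.3 -60.8   0. ]
row_box top 0.71 [273.6 400.9] [494.5 -48.9   0. ]
end_box side 0.65 [298.5 454.8] [ 513.7 -198.3    0. ]
end_box top 0.82 [276.5 447.7] [ 519.7 -193.2    0. ]
lid_front side 0.83 [202.8 334.8] [676.2 215.4   0. ]
lid_front side 0.77 [213.5 123.7] [383.4 750.7   0. ]
lid_front top 0.93 [215.6 337.2] [679.6 203.9  -0. ]
lid_front top 0.93 [246.9 153.6] [400.4 758.    0. ]
lid_hinge side 0.57 [228.4 332. ] [587.4 185.7   0. ]
lid_hinge top 0.71 [236.8 337.4] [589.9 181.2   0. ]
lid_hinge top 0.66 [257.4 189.3] [389.1 627.    0. ]
reagent_bottle top 0.91 [243.1 243.1] [487.9 476.6   0. ]
0.8
```

View pics/side.png

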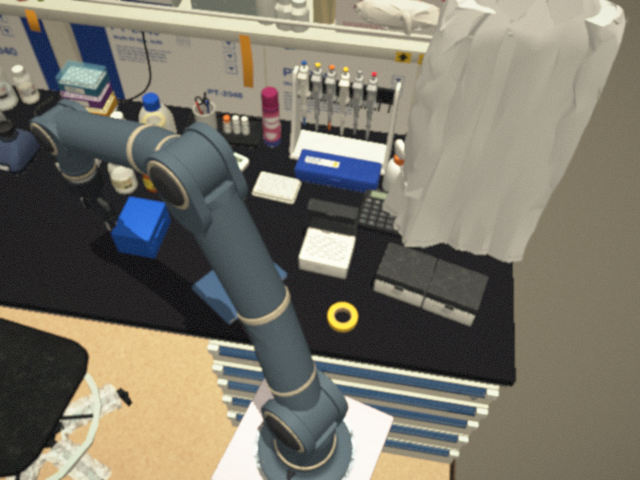

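View pics/top.png

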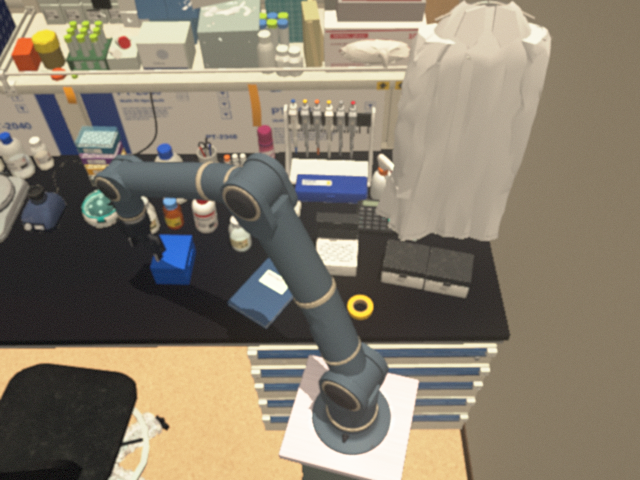

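Candidates for open_box in the side view are the white one with the raised black lid at (row 256, col 326) and the blue one at (235, 145). The white one fits; the blue one is excluded by the text. The row boxes are at (285, 402) and (298, 455), and a coat hangs behind them.

```bash
python3 - <<'E'
from h import *
np.set_printoptions(precision=3,suppress=True)
cs={n:cal(n) for n in('side','top')}
L={'open':((256.2,326.3),(262.1,338.3)),'row':((285.9,402.6),(273.6,400.9)),'end':((298.5,454.8),(276.5,447.7)),'lidf':((202.8,334.8),(215.6,337.2)),'hinge':((228.4,332),(236.8,337.4))}
for k,(a,b) in L.items(): print(k,*tri(cs['side'],a,cs['top'],b))
w=cal('wrist');o=get_obs();q=o['tcp_rot'];T=R.from_quat(q[[1,2,3,0]]).as_matrix()
print('T',T,'cam in tool',T.T@(np.array(w['origin'])-o['ee_pos']),T.T@rot(w),w['camera_matrix'])
im=cv2.imread('pics/side.png')[170:320,280:500];cv2.imwrite('pics/crop.png',cv2.resize(im,(0,0),fx=3.6,fy=3.6,interpolation=cv2.INTER_CUBIC))
# move vector to (440,60,330), yaw to tool y along world +-y
d=np.array([430,90,330])-o['ee_pos'];print('shift tool',T.T@d)
E
```

```text
open [469.562 150.915  33.21 ] 7.829138666502892
row [528.822 -51.399 -53.024] 10.818256560141743
end [ 502.441 -195.134   20.769] 6.912367477913518
lidf [600.581 186.176  97.742] 4.435841190831812
hinge [556.585 173.698  43.826] 1.4424799192272968
T [[-0.945  0.327 -0.   ]
 [ 0.327  0.945  0.   ]
 [ 0.     0.    -1.   ]] cam in tool [  66.052   -0.273 -133.407] [[ 0.001 -0.965 -0.263]
 [ 1.     0.001  0.   ]
 [-0.    -0.263  0.965]] [[351.51    0.    327.79 ]
 [  0.    351.51  244.423]
 [  0.      0.      1.   ]]
shift tool [-377.041 -449.479  -90.714]
```

View pics/crop.png

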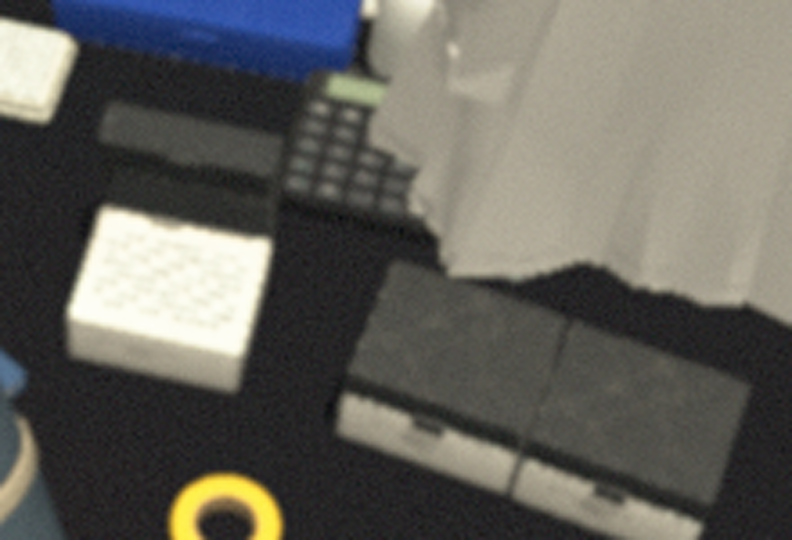

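The crop confirms it: white base with its black lid raised, no blue, and the row's two closed boxes to its right. Moving above for a close look.

>>> {"fn": "drive_tool", "kwargs": {
  "series": [
    [[0,-0.377,-0.449,-0.09,0,0,-0.333],[0,-0.377,-0.449,-0.09,0,0,-0.333],[0,-0.377,-0.449,-0.09,0,0,-0.333],[0,-0.377,-0.449,-0.09,0,0,-0.333],[0,-0.377,-0.449,-0.09,0,0,-0.333],[0,-0.377,-0.449,-0.09,0,0,-0.333],[0,-0.377,-0.449,-0.09,0,0,-0.333],[0,-0.377,-0.449,-0.09,0,0,-0.333]]
  ]
}}

```text
time_s: 1.6
ee_pos: [362.3, 266.7, 300.7]
tcp_rot: [0.0, -0.0, 1.0, 0.0]
wrist_force: [1.6, 0.8, -0.1]
width: 0.1
finger_force: 0.0
```

```bash
python3 - <<'E'
from h import *
np.set_printoptions(precision=3,suppress=True)
o=get_obs();q=o['tcp_rot'];T=R.from_quat(q[[1,2,3,0]]).as_matrix()
print(o['time_s'],o['ee_pos'],T, T.T@(np.array([430,90,330])-o['ee_pos']))
E
```

```text
1.6 [362.289 266.749 300.657] [[-1.    -0.     0.001]
 [-0.     1.     0.001]
 [-0.001  0.001 -1.   ]] [ -67.678 -176.744  -29.448]
```

>>> {"fn": "drive_tool", "kwargs": {
  "series": [
    [[0,-0.068,-0.177,-0.03,0,0,0],[0,-0.068,-0.177,-0.03,0,0,0],[0,-0.068,-0.177,-0.03,0,0,0],[0,-0.068,-0.177,-0.03,0,0,0],[0,-0.068,-0.177,-0.03,0,0,0]]
  ]
}}

```text
time_s: 2.1
ee_pos: [432.0, 85.9, 331.4]
tcp_rot: [0.002, 0.005, 1.0, -0.0]
wrist_force: [-0.6, -0.4, -0.1]
width: 0.1
finger_force: 0.0
```

```bash
cat > look.py <<'E'
from h import *
import sys
np.set_printoptions(precision=1,suppress=True)
c=cal('wrist');snap('wrist',sys.argv[1])
import pickle;pickle.dump(c,open('pics/'+sys.argv[1]+'.cal','wb'))
print(get_obs()['ee_pos'],c['origin'])
for t in ['open_box','row_box','end_box','lid_front','lid_hinge','drop_vial']:
    for d in spotter.spot_point('wrist',t)[:4]: print(t,round(d['conf'],2),np.array(d['location']),atz(c,d['location'],{'lid_hinge':54,'lid_front':150}.get(t,0)))
E
python3 look.py w1.png
```

```text
[430.8  89.2 330.8] [365.3  86.3 464.6]
open_box 0.85 [238.  382.3] [485.3 159.4   0. ]
row_box 0.84 [249.3 225.6] [499.2 -55.7  -0. ]
end_box 0.59 [255.9 127.3] [ 507.3 -191.5    0. ]
```

View pics/w1.png

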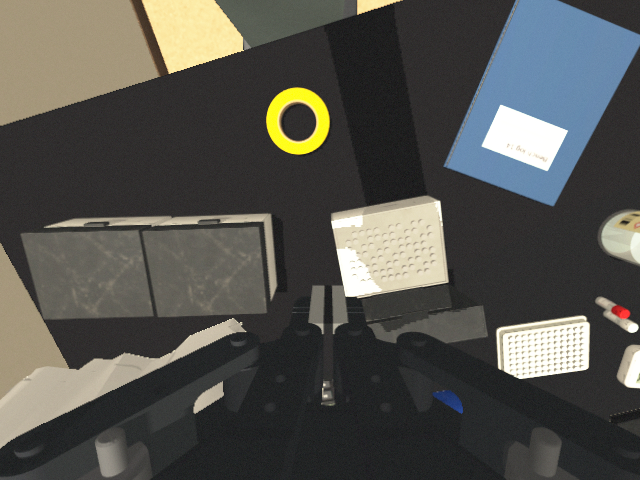

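The wrist picture shows the row boxes' lids, front edge about row 230 and columns 23–265. The open base has top corners near (213,332), (203,440), (286,448), (297,344), and its black lid leans back below it.

```bash
python3 - <<'E'
import cv2,numpy as np
im=cv2.imread('pics/w1.png')
im=cv2.convertScaleAbs(im,alpha=1.6,beta=25)
a=cv2.resize(im[205:325,15:285],(0,0),fx=2.9,fy=2.5,interpolation=cv2.INTER_CUBIC)
b=cv2.resize(im[190:350,320:500],(0,0),fx=1.8,fy=1.8,interpolation=cv2.INTER_CUBIC)
b=cv2.copyMakeBorder(b,0,0,0,a.shape[1]-b.shape[1],cv2.BORDER_CONSTANT)
v=np.vstack([a,b]);cv2.imwrite('pics/c1.png',v);print(v.shape)
E
```

```text
(588, 783, 3)
```

View pics/c1.png

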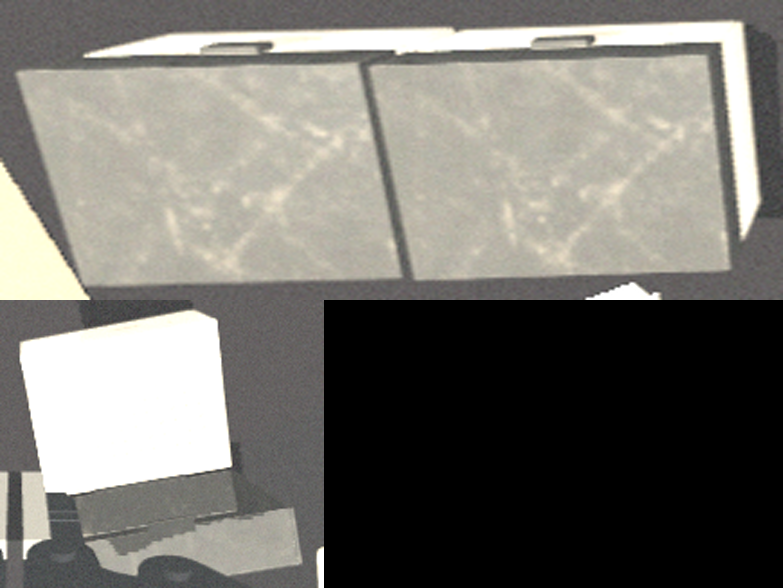

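```bash
cat > fit.py <<'E'
from h import *
import pickle
from scipy.optimize import least_squares
np.set_printoptions(precision=2,suppress=True)
c=pickle.load(open('pics/w1.png.cal','rb'))
def boxpts(p,loc):
    ca,sa=np.cos(p[2]),np.sin(p[2]);return np.array([[p[0]+ca*a-sa*b,p[1]+sa*a+ca*b,z] for a,b,z in loc])
def fit(px,f,p0):
    r=least_squares(lambda p:(proj(c,boxpts(p,f(p)))-px).ravel(),p0,loss='soft_l1');return r.x,np.abs(r.fun).max(),r.fun.reshape(-1,2)
top=[(-52.5,65,85),(-52.5,-65,85),(52.5,-65,85),(52.5,65,85)]
A=lambda q:np.array([[15+x/2.9,205+y/2.5] for x,y in q])
print('row',*fit(A([(708,55),(372,66),(410,278),(730,270)]),lambda p:top,[490,-55,0.]))
print('end',*fit(A([(362,63),(20,72),(85,285),(400,280)]),lambda p:top,[490,-195,0.]))
B=lambda q:np.array([[320+x/1.8,190+(y-300)/1.8] for x,y in q])
def lid(p):
    t=p[3];return [(-52.5,65,53),(-52.5,-65,53),(52.5,-65,53),(52.5,65,53),(54-106*np.cos(t),65,54+106*np.sin(t)),(54-106*np.cos(t)+31*np.sin(t),65,54+106*np.sin(t)+31*np.cos(t))]
r=fit(B([(217,320),(21,353),(45,495),(232,467),(293,508),(300,563)]),lid,[480,155,0.,1.2])
print('open',*r);p=r[0];q=lid(p)
print('lidfront',boxpts(p,[(q[5][0],0,q[5][2])]),'hinge',boxpts(p,[(54,0,54)]))
E
python3 fit.py
```

```text
row [503.17 -53.97   0.02] 1.4627657528955638 [[ 0.37 -0.08]
 [-1.46 -1.06]
 [ 0.56  0.56]
 [ 0.02  0.55]]
end [ 505.51 -186.33    0.01] 1.7055098231343209 [[ 0.17  0.3 ]
 [-0.77 -0.71]
 [-0.4   0.62]
 [ 1.71 -0.08]]
open [489.16 162.26   0.16   1.37] 1.0405787084281428 [[ 0.25 -0.49]
 [-0.2  -0.48]
 [ 0.14  0.82]
 [-1.04  0.35]
 [-0.09 -0.53]
 [ 0.58  0.63]]
lidfront [[551.37 172.22 164.07]] hinge [[542.49 170.8   54.  ]]
```

>>> {"fn": "drive_tool", "kwargs": {
  "series": [
    [[0,-0.01,0.013,0.045,-0.006,-0.08,-0.04],[0,-0.02,0.027,0.09,-0.012,-0.16,-0.08],[0,-0.03,0.04,0.13,-0.018,-0.23,-0.12],[0,-0.07,0.055,0.132,-0.024,-0.3,-0.16],[0,-0.11,0.07,0.134,-0.024,-0.3,-0.16],[0,-0.14,0.082,0.135,-0.024,-0.3,-0.16],[0,-0.157,0.088,0.135,-0.024,-0.3,-0.16],[0,-0.157,0.088,0.135,-0.024,-0.3,-0.16]]
  ]
}}

```text
time_s: 3.25
ee_pos: [588.4, 181.9, 194.5]
tcp_rot: [0.15, -0.081, 0.985, 0.012]
wrist_force: [-0.2, 0.0, -0.9]
width: 0.1
finger_force: 0.0
```

```bash
python3 - <<'E'
from h import *
np.set_printoptions(precision=4,suppress=True)
o=get_obs();T=R.from_quat(o['tcp_rot'][[1,2,3,0]]).as_matrix()
print(o['ee_pos'],T.ravel(),o['wrist_force'])
h=np.array([542.5,170.8,0]);u=np.array([np.cos(.16),np.sin(.16),0])
p0=np.array([586.9,178,195]);T0=R.from_euler('ZY',[.16,-.3]).as_matrix()@np.diag([-1,1,-1])
print(np.abs(T-T0).max())
t=lambda th:(-95*np.cos(th)+31*np.sin(th)+8.1,64.9+95*np.sin(th)+31*np.cos(th))
for x,z in [(45,164)]+[t(v) for v in (1.37,1.25,1.13,1.0,.87,.75,.62,.5,.4,.3,.2,.1,0)]+[(-86.9,93)]:
    print(x,z,(T0.T@(h+u*x+[0,0,z]-p0)/1000))
im=snap('side');cv2.imwrite('pics/s2.png',cv2.cvtColor(cv2.resize(im[60:340,200:520],(0,0),fx=2,fy=2),cv2.COLOR_RGB2BGR))
E
```

```text
[588.4387 181.931  194.5014] [-0.9422 -0.1628  0.2927 -0.1556  0.9867  0.0481 -0.2967 -0.0002 -0.955 ] [-0.2006  0.0109 -0.8792]
0.003503849440569612
45 164 [ 0.0091 -0.      0.0296]
19.529426408587618 164.1742071837931 [ 0.0334 -0.      0.0219]
7.562898772472648 164.828532073034 [ 0.0447 -0.      0.0178]
-4.395903882621353 164.04561203682334 [ 0.0563 -0.      0.015 ]
-17.143118528428488 161.58911503866253 [ 0.0692 -0.      0.0136]
-29.464324940009455 157.500871981863 [ 0.0822 -0.      0.0138]
-40.27964098228963 152.3380371373052 [ 0.0941 -0.      0.0156]
-51.20636340628426 145.32857240758256 [ 0.1066 -0.      0.019 ]
-60.40815168285511 137.65048558600085 [ 0.1176 -0.      0.0236]
-67.32882581870592 130.44763333341123 [ 0.1264 -0.      0.0285]
-73.49584006043105 122.58985079572105 [ 0.1346 -0.      0.0342]
-78.84757564027107 114.15565033860932 [ 0.1422 -0.      0.0406]
-83.33055978536078 105.22930370506748 [ 0.1491 -0.      0.0478]
-86.9 95.9 [ 0.1553 -0.      0.0557]
-86.9 93 [ 0.1561 -0.      0.0585]
```

View pics/s2.png

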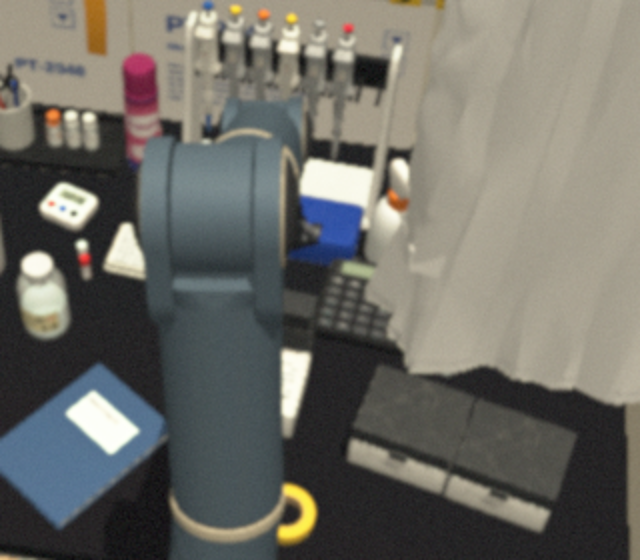

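The arm hides the lid from the side camera, but nothing was hit: forces are about 0 and the lid is still standing at about (300–320, 300). I go down behind it and bring it over.

>>> {"fn": "drive_tool", "kwargs": {
  "series": [
    [[0,0.005,0,0.016,0,0,0],[0,0.0091,0,0.0296,0,0,0],[0,0.022,0,0.026,0,0,0],[0,0.0334,0,0.0219,0,0,0],[0,0.0447,0,0.0178,0,0,0],[0,0.0563,0,0.015,0,0,0],[0,0.0692,0,0.0136,0,0,0],[0,0.0692,0,0.0136,0,0,0]]
  ]
}}

```text
time_s: 4.1
ee_pos: [523.3, 169.5, 161.3]
tcp_rot: [0.148, -0.08, 0.986, 0.012]
wrist_force: [-0.2, 0.0, -0.3]
width: -0.2
finger_force: 0.0
```

>>> {"fn": "drive_tool", "kwargs": {
  "series": [
    [[0,0.013,0,0.0002,0,0,0],[0,0.0249,0,0.002,0,0,0],[0,0.0374,0,0.0054,0,0,0],[0,0.0484,0,0.01,0,0,0],[0,0.0572,0,0.0149,0,0,0],[0,0.0654,0,0.0206,0,0,0],[0,0.073,0,0.027,0,0,0],[0,0.073,0,0.027,0,0,0]]
  ]
}}

```text
time_s: 4.9
ee_pos: [463.0, 159.3, 112.4]
tcp_rot: [0.148, -0.08, 0.986, 0.011]
wrist_force: [0.5, 0.3, 0.3]
width: 0.1
finger_force: 0.0
```

```bash
python3 look.py w2.png
```

```text
[464.  159.7 113.2] [361.7 142.5 220.5]
open_box 0.96 [230.3 327.8] [487.2 162.9   0. ]
row_box 0.64 [202.4  11.5] [500.8 -54.2   0. ]
lid_front 0.95 [265.2 319.5] [411.9 148.6 150. ]
```

View pics/w2.png

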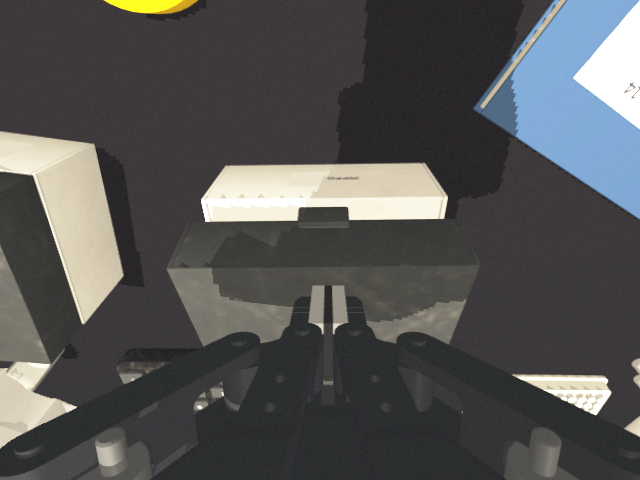

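The lid is nearly down: its front edge runs along row 265, columns 168–478, with the tab at (217, 323) just above the white base. Finishing the closing.

>>> {"fn": "drive_tool", "kwargs": {
  "series": [
    [[0,0.004,0,0.0036,0,0,0],[0,0.0069,0,0.0072,0,0,0],[0,0.01,0,0.011,0,0,0],[0,0.0131,0,0.0151,0,0,0],[0,0.0137,0,0.017,0,0,0],[0,0.0142,0,0.0185,0,0,0],[0,0.0147,0,0.02,0,0,0],[0,0.0147,0,0.02,0,0,0]]
  ]
}}

```text
time_s: 6.05
ee_pos: [456.3, 158.7, 92.7]
tcp_rot: [0.149, -0.08, 0.986, 0.012]
wrist_force: [-16.3, -4.7, 38.0]
width: 0.3
finger_force: 19.1
```

The 38 N upward reaction says it is shut. Lifting away, and swinging round to the left side with the fingers spread for a square push.

```bash
cat > mv.py <<'E'
from h import *
import sys
np.set_printoptions(precision=4,suppress=True)
D=np.diag([-1.,1,-1])
def O(yaw,tilt=0): return R.from_euler('ZY',[yaw,tilt]).as_matrix()@D
def to(p,T,q,Tq): # pose p,T -> target q,Tq, in tool axes
    return T.T@(np.array(q)-p)/1000, R.from_matrix(T.T@Tq).as_rotvec()
E
python3 - <<'E'
from mv import *
T0=O(.16,-.3);p=np.array([586.9,178,195])+T0@np.array([156.9,0,60.6])
print(p,get_obs()['qpos'])
for q in ([p[0],p[1],165],[478,200,190],[478,272,190]): print(q,*to(p,T0,q,O(.017-np.pi/2)))
E
```

```text
[456.602  156.9726  90.7395] [-0.6761  0.2675  0.2274  2.325   0.1074  0.2693  1.1672]
[np.float64(456.6020206810167), np.float64(156.97258236261482), 165] [-0.0219  0.     -0.0709] [0.2569 0.2225 1.6995]
[478, 200, 190] [-0.0561  0.0391 -0.0866] [0.2569 0.2225 1.6995]
[478, 272, 190] [-0.067   0.1101 -0.0832] [0.2569 0.2225 1.6995]
```

>>> {"fn": "drive_tool", "kwargs": {
  "series": [
    [[0,-0.01,0,-0.035,0,0,0],[0,-0.0219,0,-0.0709,0.02,0.02,0.13],[0.7,-0.035,0.012,-0.078,0.043,0.037,0.28],[0.7,-0.045,0.025,-0.083,0.065,0.056,0.43],[0.7,-0.0561,0.0391,-0.0866,0.086,0.075,0.57],[0.7,-0.06,0.065,-0.086,0.108,0.093,0.71],[0.7,-0.064,0.09,-0.084,0.13,0.112,0.86],[0.7,-0.067,0.1101,-0.0832,0.15,0.13,1.0]]
  ]
}}

```text
time_s: 6.85
ee_pos: [477.4, 275.3, 189.4]
tcp_rot: [0.068, 0.414, 0.908, 0.006]
wrist_force: [0.5, -0.1, 0.4]
width: 59.9
finger_force: 0.0
```

```bash
python3 - <<'E'
from mv import *
T0=O(.16,-.3);T=T0@R.from_rotvec([.15,.13,1.]).as_matrix();p=np.array([478,272,190])
o=get_obs();print(o['ee_pos'],o['qpos'],np.abs(R.from_quat(o['tcp_rot'][[1,2,3,0]]).as_matrix()-T).max())
print(*to(p,T,[478,272,200],O(.017-np.pi/2)))
E
```

```text
[477.3591 275.2922 189.3567] [-0.9726  0.2901  0.3775  1.9635  0.0085  0.8279  0.0955] 0.0023815369480468807
[-0.0012  0.0007 -0.0099] [0.1071 0.0914 0.6996]
```

>>> {"fn": "drive_tool", "kwargs": {
  "series": [
    [[0.7,0,0,-0.002,0.023,0.02,0.14],[0.7,0,0,-0.004,0.043,0.037,0.28],[0.7,0,0,-0.006,0.065,0.056,0.42],[0.7,-0.001,0,-0.008,0.086,0.073,0.56],[0.7,-0.0012,0.0007,-0.0099,0.107,0.0914,0.6996],[0.7,-0.0012,0.0007,-0.0099,0.107,0.0914,0.6996]]
  ]
}}

```text
time_s: 7.45
ee_pos: [478.4, 272.9, 199.6]
tcp_rot: [0.001, 0.701, 0.713, 0.0]
wrist_force: [0.9, -0.1, 0.4]
width: 60.0
finger_force: 0.0
```

```bash
python3 look.py w3.png; python3 - <<'E'
from mv import *
o=get_obs();print(o['ee_pos'],o['qpos'],R.from_quat(o['tcp_rot'][[1,2,3,0]]).as_matrix(),o['width'])
E
```

```text
[477.9 273.2 199.5] [477.5 339.  333. ]
open_box 0.9 [321.2 335.7] [489.2 165.1   0. ]
lid_front 0.82 [384.4 274.3] [447.8 200.8 150. ]
[477.5221 273.7779 199.7989] [-0.9875  0.3249  0.4886  1.8996 -0.1835  0.9603 -0.3952] [[-0.0198  0.9998  0.0006]
 [ 0.9998  0.0198 -0.0001]
 [-0.0001  0.0006 -1.    ]] 60.13112418354292
```

View pics/w3.png

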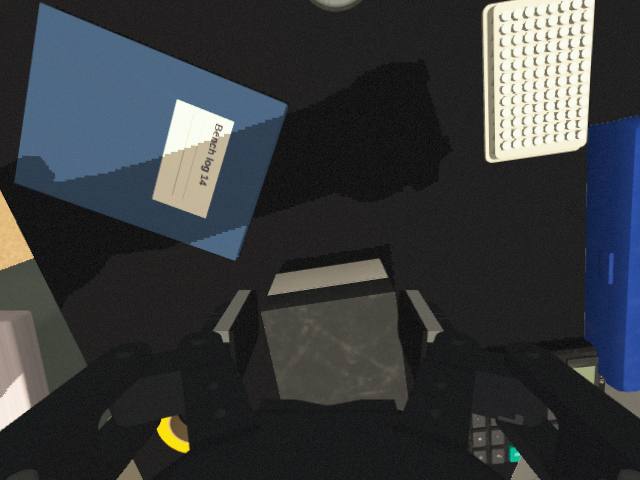

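The lid looks shut: its top face spans (312,262)–(293,397) with the white left side below it, and nothing stands up. The notebook corner at (258,237) is clear of the fingers. Going down beside it.

>>> {"fn": "drive_tool", "kwargs": {
  "series": [
    [[0.7,0,0,0.045,0,0,0],[0.7,0,0,0.09,0,0,0],[0.7,0,0,0.13,0,0,0],[0.7,-0.003,0,0.155,0,0,0],[0.7,-0.01,0,0.162,0,0,0],[0.7,-0.018,0,0.162,0,0,0],[0.7,-0.026,0,0.162,0,0,0],[0.7,-0.026,0,0.162,0,0,0]]
  ]
}}

```text
time_s: 8.6
ee_pos: [479.7, 246.5, 39.6]
tcp_rot: [0.001, 0.701, 0.713, 0.002]
wrist_force: [0.0, 0.2, -0.2]
width: 59.8
finger_force: 0.0
```

>>> {"fn": "drive_tool", "kwargs": {
  "series": [
    [[0.7,-0.008,0,0,0,0,0],[0.7,-0.016,0,0,0,0,0],[0.7,-0.024,0,0,0,0,0],[0.7,-0.032,0,0,0,0,0],[0.7,-0.04,0,0,0,0,0],[0.7,-0.048,0,0,0,0,0],[0.7,-0.054,0,0,0,0,0],[0.7,-0.054,0,0,0,0,0]]
  ]
}}

```text
time_s: 9.4
ee_pos: [479.1, 191.8, 37.7]
tcp_rot: [0.0, 0.701, 0.713, -0.001]
wrist_force: [-0.6, 0.1, -0.1]
width: 60.0
finger_force: 0.0
```

```bash
python3 - <<'E'
from mv import *
o=get_obs();print(o['ee_pos'],o['wrist_force'],o['torque'])
c=cal('wrist');snap('wrist','w4.png')
for t in ['open_box','row_box']:
    for d in spotter.spot_point('wrist',t)[:3]: print(t,d['conf'],atz(c,d['location'],0))
E
```

```text
[479.0534 191.8139  37.7244] [-0.578   0.1393 -0.0958] [ 0.0457 -0.0006 -0.0489]
open_box 0.6 [482.6771 116.1001   0.    ]
```

>>> {"fn": "drive_tool", "kwargs": {
  "series": [
    [[0.7,-0.007,0,0,0,0,0],[0.7,-0.014,0,0,0,0,0],[0.7,-0.02,0,0,0,0,0],[0.7,-0.023,0,0,0,0,0],[0.7,0.01,0,0,0,0,0],[0.7,0.04,0,-0.03,0,0,0],[0.7,0.06,0,-0.08,0,0,0],[0.7,0.06,0,-0.12,0,0,0]]
  ]
}}

```text
time_s: 10.35
ee_pos: [477.7, 255.9, 159.1]
tcp_rot: [0.0, 0.699, 0.715, -0.0]
wrist_force: [0.5, 0.7, -0.4]
width: 59.9
finger_force: 0.0
```

```bash
python3 - <<'E'
from mv import *
o=get_obs();T=R.from_quat(o['tcp_rot'][[1,2,3,0]]).as_matrix();print(o['time_s'],o['ee_pos'],o['qpos'])
p=np.array([478,228,158]);print(T.ravel())
print(*to(p,O(.017-np.pi/2),[410,60,300],O(.017)))
E
```

```text
10.35 [477.6878 255.8532 159.0622] [-0.9523  0.3639  0.482   1.9582 -0.2167  0.8696 -0.3343]
[-0.0223  0.9998  0.0004  0.9998  0.0223 -0.0006 -0.0006  0.0004 -1.    ]
[-0.1668 -0.0708 -0.142 ] [-0.     -0.     -1.5708]
```

>>> {"fn": "drive_tool", "kwargs": {
  "series": [
    [[0.7,-0.02,-0.006,-0.03,0,0,-0.14],[0.7,-0.04,-0.013,-0.05,0,0,-0.28],[0.7,-0.065,-0.02,-0.08,0,0,-0.42],[0.7,-0.09,-0.027,-0.1,0,0,-0.56],[0.7,-0.115,-0.034,-0.12,0,0,-0.7],[0.7,-0.14,-0.041,-0.14,0,0,-0.84],[0.7,-0.165,-0.048,-0.16,0,0,-0.98],[0.7,-0.191,-0.056,-0.172,0,0,-1.12]]
  ]
}}

```text
time_s: 11.15
ee_pos: [425.6, 59.6, 331.2]
tcp_rot: [0.001, 0.212, 0.977, 0.001]
wrist_force: [-0.1, -0.1, -0.3]
width: 59.3
finger_force: 0.0
```

>>> {"fn": "drive_tool", "kwargs": {
  "series": [
    [[0.7,0,0,0,0,0,-0.14],[0.7,0,0,0,0,0,-0.28],[0.7,0,0,0,0,0,-0.42],[0.7,0,0,0,0,0,-0.451],[0.7,0,0,0,0,0,-0.451]]
  ]
}}

```text
time_s: 11.65
ee_pos: [425.3, 60.6, 329.7]
tcp_rot: [0.0, -0.009, 1.0, -0.0]
wrist_force: [-0.1, 0.1, 0.2]
width: 59.7
finger_force: 0.0
```

```bash
python3 look.py w5.png; python3 - <<'E'
from mv import *
o=get_obs();print(o['time_s'],o['ee_pos'],o['qpos'],R.from_quat(o['tcp_rot'][[1,2,3,0]]).as_matrix()[:,0])
im=cv2.convertScaleAbs(cv2.imread('pics/w5.png'),alpha=1.5,beta=25)
v=cv2.resize(im[190:340,80:480],(0,0),fx=2,fy=4,interpolation=cv2.INTER_CUBIC);cv2.imwrite('pics/c5.png',v)
E
```

```text
[425.4  60.8 329.7] [359.1  59.2 463.1]
open_box 0.9 [243.4 346.5] [483.5  86.9   0. ]
row_box 0.91 [253.5 244.3] [500.5 -53.1   0. ]
end_box 0.81 [258.7 144.6] [ 510.4 -190.3    0. ]
lid_front 0.62 [213.9 352.4] [415.6  82.3 150. ]
drop_vial 0.21 [258.1 143.5] [ 509.6 -191.7    0. ]
12.0 [425.6112  61.528  329.839 ] [-0.7581 -0.0472  0.5035  1.9691  0.0246  1.2133  1.3255] [-0.9998 -0.0183 -0.0007]
```

View pics/c5.png

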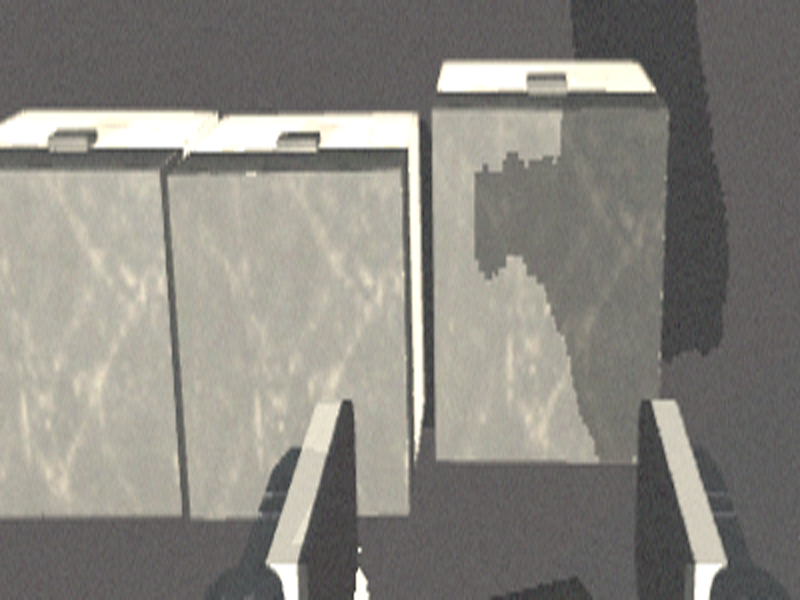

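```bash
cat > fit2.py <<'E'
from h import *
import pickle,sys
from scipy.optimize import least_squares
np.set_printoptions(precision=3,suppress=True)
top=np.array([(-52.5,65,85),(-52.5,-65,85),(52.5,-65,85),(52.5,65,85)])
def fit(c,px,p0,idx=range(4)):
    def P(p):
        m=R.from_euler('z',p[2]).as_matrix();return top[list(idx)]@m.T+[p[0],p[1],0]
    r=least_squares(lambda p:(proj(c,P(p))-px).ravel(),p0);return r.x,r.fun
def corners(c,px): return np.array([atz(c,(b,a),85)[:2] for a,b in px])
E
python3 - <<'E'
from fit2 import *
c=pickle.load(open('pics/w5.png.cal','rb'))
A=lambda q:np.array([[80+x/2,190+y/4] for x,y in q])
for n,q,p0 in (('open',[(667,106),(434,108),(434,461),(663,463)],[485,88,0.]),('row',[(406,168),(167,171),(188,520),(409,515)],[500,-54,0.])):
    print(n,*fit(c,A(q),p0));print(corners(c,A(q)).ravel())
E
```

```text
open [483.056  91.734   0.022] [ 1.581  0.123 -1.113  0.127  1.395  0.295 -1.895 -0.586]
[429.015 153.817 431.854  26.796 536.645  26.29  534.795 160.158]
row [503.307 -54.058   0.018] [-1.164  0.573  0.221 -0.183  0.613 -0.792  0.389  0.273]
[ 448.948   11.261  452.222 -120.276  558.034 -118.899  554.258   11.441]
```

>>> {"fn": "drive_tool", "kwargs": {
  "series": [
    [[0.7,0.004,0.01,0.048,0,0,0],[0.7,0.008,0.02,0.096,0,0,0],[0.7,0.012,0.03,0.144,0,0,0],[0.7,0.0155,0.038,0.19,0,0,0],[0.7,0.0155,0.038,0.21,0,0,0],[0.7,0.0155,0.038,0.21,0,0,0]]
  ]
}}

```text
time_s: 12.6
ee_pos: [407.4, 98.7, 117.4]
tcp_rot: [-0.003, -0.009, 1.0, -0.002]
wrist_force: [-0.2, -0.3, 0.7]
width: 59.8
finger_force: 0.0
```

```bash
python3 - <<'E'
from mv import *
o=get_obs();print(o['time_s'],o['ee_pos'],o['qpos'],R.from_quat(o['tcp_rot'][[1,2,3,0]]).as_matrix()[:,[0,2]])
E
```

```text
12.6 [407.427   98.7481 117.4141] [-0.7417  0.2379  0.4644  2.2534 -0.1641  0.6874  1.4291] [[-0.9998 -0.0053]
 [-0.019  -0.0036]
 [ 0.0054 -1.    ]]
```

>>> {"fn": "drive_tool", "kwargs": {
  "series": [
    [[0.7,0,0,0.02,0,0,0],[0.7,0,0,0.045,0,0,0],[0.7,0,0,0.065,0,0,0],[0.7,0,0,0.065,0,0,0]]
  ]
}}

```text
time_s: 13.0
ee_pos: [409.5, 99.2, 54.5]
tcp_rot: [-0.001, -0.009, 1.0, -0.0]
wrist_force: [-0.2, -0.2, -0.5]
width: 59.7
finger_force: 0.0
```

```bash
python3 - <<'E'
from mv import *
o=get_obs();print(o['time_s'],o['ee_pos'],o['qpos'],R.from_quat(o['tcp_rot'][[1,2,3,0]]).as_matrix()[:,[0,2]])
E
```

```text
13.0 [409.4735  99.1552  54.4877] [-0.6696  0.3678  0.3982  2.2951 -0.2817  0.5237  1.5392] [[-0.9998 -0.001 ]
 [-0.0182 -0.0007]
 [ 0.001  -1.    ]]
```

>>> {"fn": "drive_tool", "kwargs": {
  "series": [
    [[0.7,-0.004,0,0.012,0,0,0],[0.7,-0.009,0,0.012,0,0,0],[0.7,-0.014,0,0.012,0,0,0],[0.7,-0.019,0,0.012,0,0,0],[0.7,-0.023,0,0.012,0,0,0],[0.7,-0.026,0,0.012,0,0,0],[0.7,-0.027,0,0.012,0,0,0],[0.7,-0.027,0,0.012,0,0,0]]
  ]
}}

```text
time_s: 13.8
ee_pos: [437.0, 99.9, 43.0]
tcp_rot: [0.001, -0.009, 1.0, 0.0]
wrist_force: [-1.2, -0.1, 1.4]
width: 60.3
finger_force: 0.0
```

>>> {"fn": "drive_tool", "kwargs": {
  "series": [
    [[0.7,0.012,0,0,0,0,0],[0.7,0.014,0,-0.04,0,0,0],[0.7,0.014,0,-0.085,0,0,0],[0.7,0.005,0.015,-0.125,0,0,0.14],[0.7,-0.01,0.04,-0.132,0,0,0.28],[0.7,-0.025,0.065,-0.132,0,0,0.42],[0.7,-0.045,0.09,-0.132,0,0,0.56],[0.7,-0.065,0.105,-0.132,0,0,0.7]]
  ]
}}

```text
time_s: 14.6
ee_pos: [499.7, 208.7, 175.2]
tcp_rot: [0.001, 0.335, 0.942, 0.001]
wrist_force: [0.7, -1.0, -0.9]
width: 60.0
finger_force: 0.0
```

>>> {"fn": "drive_tool", "kwargs": {
  "series": [
    [[0.7,0,0,0,0,0,0.14],[0.7,0,0,0,0,0,0.28],[0.7,0,0,0,0,0,0.42],[0.7,0,0,0,0,0,0.56],[0.7,0,0,0,0,0,0.7],[0.7,0,0,0,0,0,0.84],[0.7,0,0,0,0,0,0.871],[0.7,0,0,0,0,0,0.871]]
  ]
}}

```text
time_s: 15.4
ee_pos: [499.3, 206.2, 174.8]
tcp_rot: [0.0, 0.7, 0.714, 0.0]
wrist_force: [-0.8, -0.2, -0.5]
width: 59.8
finger_force: 0.0
```

```bash
python3 - <<'E'
from mv import *
o=get_obs();print(o['time_s'],o['ee_pos'],o['qpos'],R.from_quat(o['tcp_rot'][[1,2,3,0]]).as_matrix()[:,[0,2]])
E
```

```text
15.4 [499.2843 206.1667 174.8495] [-1.0957  0.4009  0.8076  1.9596 -0.3597  0.9279 -0.0873] [[-0.0207  0.0011]
 [ 0.9998  0.    ]
 [-0.     -1.    ]]
```

>>> {"fn": "drive_tool", "kwargs": {
  "series": [
    [[0.7,0,0,0.048,0,0,0],[0.7,0,0,0.095,0,0,0],[0.7,-0.005,0,0.135,0,0,0],[0.7,-0.018,0,0.135,0,0,0],[0.7,-0.03,0,0.135,0,0,0],[0.7,-0.039,0,0.135,0,0,0],[0.7,-0.046,0,0.135,0,0,0],[0.7,-0.05,0,0.135,0,0,0]]
  ]
}}

```text
time_s: 16.2
ee_pos: [501.9, 156.3, 41.7]
tcp_rot: [0.0, 0.701, 0.714, 0.002]
wrist_force: [0.8, 3.5, 1.0]
width: 60.2
finger_force: 0.0
```

>>> {"fn": "drive_tool", "kwargs": {
  "series": [
    [[0.7,0,0,0,0,0,0],[0.7,0.01,0,0,0,0,0],[0.7,0.025,0,-0.04,0,0,0],[0.7,0.01,-0.02,-0.08,0,0,-0.14],[0.7,-0.01,-0.03,-0.12,0,0,-0.28],[0.7,-0.03,-0.04,-0.16,0,0,-0.42],[0.7,-0.06,-0.05,-0.2,0,0,-0.56],[0.7,-0.09,-0.07,-0.24,0,0,-0.7]]
  ]
}}

```text
time_s: 17.0
ee_pos: [434.0, 66.9, 278.1]
tcp_rot: [0.001, 0.41, 0.912, 0.0]
wrist_force: [0.6, 1.4, 0.8]
width: 59.7
finger_force: 0.0
```

>>> {"fn": "drive_tool", "kwargs": {
  "series": [
    [[0.7,0,0,-0.03,0,0,-0.14],[0.7,0,0,-0.05,0,0,-0.28],[0.7,0,0,-0.05,0,0,-0.42],[0.7,0,0,-0.05,0,0,-0.56],[0.7,0,0,-0.05,0,0,-0.7],[0.7,0,0,-0.05,0,0,-0.84],[0.7,0,0,-0.05,0,0,-0.871],[0.7,0,0,-0.05,0,0,-0.871]]
  ]
}}

```text
time_s: 17.8
ee_pos: [433.6, 67.9, 326.2]
tcp_rot: [0.0, -0.01, 1.0, -0.0]
wrist_force: [1.0, -0.7, 0.2]
width: 59.7
finger_force: 0.0
```

```bash
python3 look.py w6.png; python3 - <<'E'
from mv import *
o=get_obs();print(o['time_s'],o['ee_pos'])
im=cv2.convertScaleAbs(cv2.imread('pics/w6.png'),alpha=1.5,beta=25)
v=cv2.resize(im[190:340,80:480],(0,0),fx=2,fy=4,interpolation=cv2.INTER_CUBIC);cv2.imwrite('pics/c6.png',v)
E
```

```text
[433.6  67.9 326.2] [367.4  66.3 459.6]
open_box 0.88 [248.8 332.9] [498.9  75.9   0. ]
row_box 0.61 [250.3 238.8] [503.6 -52.1   0. ]
end_box 0.67 [251.6 139.2] [ 508.1 -187.1    0. ]
lid_front 0.57 [227.3 336.3] [435.7  75.3 150. ]
18.15 [433.7624  67.5116 326.2906]
```

View pics/c6.png

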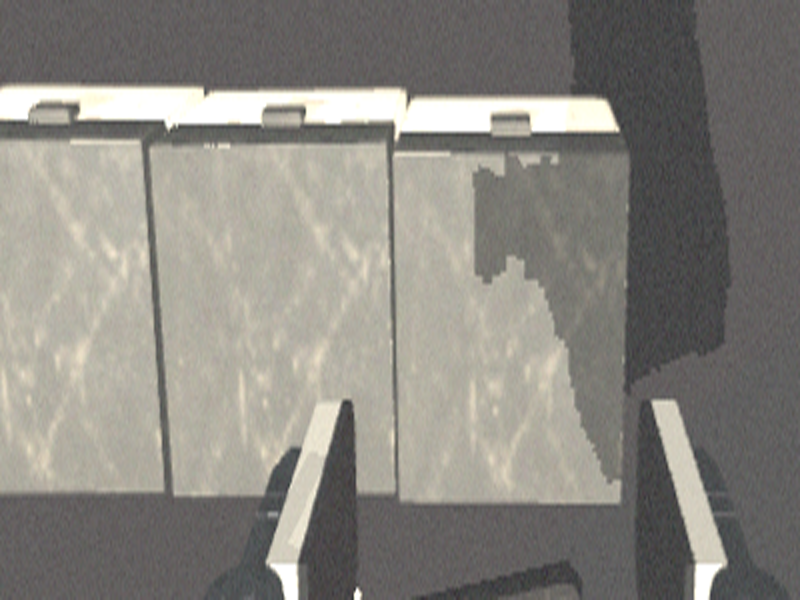

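```bash
python3 - <<'E'
from fit2 import *
from scipy.ndimage import gaussian_filter1d
c=pickle.load(open('pics/w6.png.cal','rb'))
A=lambda q:np.array([[80+x/2,190+y/4] for x,y in q])
for n,q,p0 in (('open',[(628,151),(396,151),(399,503),(622,503)],[500,78,0.]),('row',[(391,144),(150,144),(173,496),(395,495)],[500,-54,0.])):
    print(n,*fit(c,A(q),p0));print(corners(c,A(q)).ravel())
# bottom/front white-black transition lines: image gradient along columns at front base-top (strong edge floor->white) per column
g=cv2.cvtColor(cv2.imread('pics/w6.png'),cv2.COLOR_BGR2GRAY).astype(float)
for name,cols in (('end',range(95,170,6)),('row',range(190,275,6)),('open',range(292,382,6))):
    r=[]
    for u in cols:
        col=gaussian_filter1d(g[195:236,u],.7);i=int(np.argmax(np.diff(col)));d=np.diff(col)
        s=0 if i in(0,len(d)-1) else .5*(d[i-1]-d[i+1])/(d[i-1]-2*d[i]+d[i+1])
        r.append(atz(c,(195+i+.5+s,u),0)[:2])
    r=np.array(r);k=np.polyfit(r[:,1],r[:,0],1);print(name,'front-bottom line x=',k, 'resid',np.std(r[:,0]-np.polyval(k,r[:,1])),'at y=10:',np.polyval(k,10),r[:,1].mean(),r[:,0].mean())
E
```

```text
open [503.26   77.853   0.019] [ 1.557  0.188 -1.673  0.078  0.182 -0.131 -0.059 -0.015]
[449.342 140.119 451.898  13.679 557.174  13.661 554.516 143.923]
row [503.713 -53.716   0.017] [-0.55   0.101  0.041 -0.352 -0.137 -0.066  0.683  0.366]
[ 450.003   10.992  452.705 -119.676  557.38  -117.675  554.66    11.369]
end front-bottom line x= [ -0.016 449.685] resid 0.054700887174965906 at y=10: 449.5204199768433 -191.03706620331752 452.82343433455713
row front-bottom line x= [ -0.03  449.508] resid 0.1574129201338936 at y=10: 449.21236708018654 -58.5900773075499 451.238711821458
open front-bottom line x= [ -0.021 452.628] resid 0.08815445546453961 at y=10: 452.41593222735935 76.17091035846667 451.01313727115587
```

The crop shows three lids side by side. The seam at column ~394 is about 2 mm wide, the front edges at rows 144 and 151 (×4 scale) are under 2 mm apart, and yaws match (0.019 vs 0.017). The lid and tab sit as on the neighbours and the row has not moved.

```bash
python3 -c "
from plant import ticket
print(ticket.job_done())"
```

```text
the job is handed in; nothing more can be done
None
```

I shut the lid and slid the box back to the left end of the row: about 2 mm gap, square to its neighbour and its front about 2 mm too far back by my last measurement; the row did not move, and I handed the job in at about 18 s.

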